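# Test-twist the lids of the dye-powder jars and sort them

### The job

Find out which of the two square dye-powder jars has a loose lid: one stands in the wooden test stand already, the other takes its turn between the cheeks after it. There, take hold of the jar's lid and give it a firm test twist anticlockwise, about an eighth of a turn. Stand the jar whose lid turned in the shallow white tray and the one whose lid stayed tight on the flat plywood board, upright, lifting the jars by the glass and never by the lid; leave everything else where it is.

Things in the scene. Friction and masses are not known exactly. Their poses are not given: they have to be found in the camera images.
- jar_a_mid (a point): centre, half-way up (45 mm above its underside), of one of two like square glass jars; z up, x and y square to its sides. Glass body 56 x 56 mm, 62 mm high, then a 7 mm bare neck, then a round steel screw lid 50 mm across, from 69 to 90 mm above the underside. About 0.34 kg in all. One jar starts in the test stand, the other free on the table, where it would turn along with its lid.
- lid_a (a joint): how far the lid of jar_a is turned anticlockwise (seen from above, unscrewing) relative to its jar, rad; 0 at the start; it stays where it is left. A tight lid gives about 0.1 rad and stops dead, so that fingers twisting further slip on it; a loose one turns on, up to 1.5 rad. Either takes about 0.15 N m to turn.
- lid_a_top (a point): centre of the lid's top on jar_a, 90 mm above the jar's underside; z up; x runs along the thin black bar (40 mm long) on the lid's top and turns with the lid; at the start the bar lies along the jar's x axis
- jar_b_mid (a point): centre, half-way up (45 mm above its underside), of one of two like square glass jars; z up, x and y square to its sides. Glass body 56 x 56 mm, 62 mm high, then a 7 mm bare neck, then a round steel screw lid 50 mm across, from 69 to 90 mm above the underside. About 0.34 kg in all. One jar starts in the test stand, the other free on the table, where it would turn along with its lid.
- lid_b (a joint): how far the lid of jar_b is turned anticlockwise (seen from above, unscrewing) relative to its jar, rad; 0 at the start; it stays where it is left. A tight lid gives about 0.1 rad and stops dead, so that fingers twisting further slip on it; a loose one turns on, up to 1.5 rad. Either takes about 0.15 N m to turn.
- lid_b_top (a point): centre of the lid's top on jar_b, 90 mm above the jar's underside; z up; x runs along the thin black bar (40 mm long) on the lid's top and turns with the lid; at the start the bar lies along the jar's x axis
- stand_floor (a point): wooden test stand, fixed: centre of its floor, level with the table. Two upright cheeks at +x and -x of it, 64 mm apart, flaring to 80 mm at their tops 34 mm up, 70 mm long along y; flat feet reach to 64 mm either side in x. A jar set squarely between them has 4 mm of room to each cheek and can turn only about 0.15 rad either way. The channel is open above and at both y ends, so the jar's other two sides stay free.
- tray_in (a point): centre of the inner floor (5 mm above the table) of the shallow white plastic tray, 150 x 150 mm outside, walls 5 mm thick, rim 18 mm above the table; fixed; for jars with a loose lid
- board_top (a point): centre of the top (12 mm above the table) of the flat plywood board, 150 x 150 mm, no rim; fixed; for jars with a tight lid
- round_jar: bystander: a low ROUND glass jar with a steel lid, 60 mm across, 75 mm tall; origin at its underside; leave it alone
- bowl: bystander: an open white bowl, 100 mm across, 45 mm tall; origin at its underside; leave it alone
- brush: bystander: a flat brush lying down, 160 mm long; origin at its underside; leave it alone
- beaker: bystander: an open glass beaker, 70 mm across, 90 mm tall; origin at its underside; leave it alone
- scissors: bystander: a pair of scissors lying flat, 140 mm long; origin at its underside; leave it alone

How it is judged:
By the outcome, as a careful person would: the job done as asked, in the order asked, and still so for the second after the job is handed in, with the robot touching nothing.
It also fails if it takes over 72 s, if anything falls off the work surface, if the arm or the gripper's body presses on something with over 40 N, if the wrist force passes 120 N, or if a joint passes its speed limit or range.

### The arm

A 6-joint arm with a two-finger parallel gripper is mounted at the origin on the work surface. World frame = base frame: x ahead of the robot, y to its left, z up, the work surface at z = 0. Lengths are in mm, angles in rad, forces in N, time in s.
With the tool pointing down it reaches from about 350 to 875 mm from the base axis. Payload 4.2 kg.
Tool frame: the origin (TCP) lies between the finger pads; the fingertips stand 25 mm ahead of it and the grasp point (between the pads) lies 6 mm ahead of it; z points along the fingers, y is the line along which they close (so a half turn about z gives the same grasp; the last joint's range is limited). The gripper opens to 85 mm and grips with 20 to 120 N. Pads are 22 mm wide; open, the fingers measure 114 mm over their backs; the gripper's body (76 mm by 85 mm) begins 54 mm behind the grasp point. The pads swing forward as they close: fully open they stand 13 mm farther back than shut.
Start: joints at [-0.842, 0.385, 0.008, 0, -1.194, -0.259], TCP at [282.953, -557.258, 218.812] pointing down, gripper open.
Joint ranges: [-3.14, 3.14], [-1.21, 2.06], [-1.07, 1.41], [-3.16, 2.05], [-2.99, -0.16], [-3.1, 3.1]. Speed limits (rad/s): [2.79, 2.79, 3.14, 3.14, 3.14, 3.14].

### API

Orientations are given as a unit quaternion [x, y, z, w].
In Python, from bench import read_state, get_image, job_done gives the robot as it stands.
- The arm moves only by the tool play_rows, never from a script. Its argument "series" is a list of rows, each a list of 6 numbers: the shift along the world's x, y, z in mm, then the turn, a rotation vector about the world's x, y, z in units of 6 degrees (1.0 is 6 degrees). A call has 1 to 20 rows; each row shifts and turns the commanded pose from where the row before left it; what a row does not reach is not made up. A row lasts 1/12 s, in which the tool goes at most 41.7 mm and 7.16 degrees, less where a joint would pass 70% of its speed; a pose out of reach is approached as far as the arm can. A call is refused whole if a number of a shift passes 41.7 or a number of a turn 1, either way. A call with a gripper value outside its range is refused whole. "gripper" is the opening, from 0 (shut) to 1 (fully open), set as the call begins (left out, the last holds). The fingers move at their own pace and stop on an object; the grip force is fixed at half the most. Time passes only in rows, so rows that do not move let the fingers close. It gives the time, the measured TCP pose, the force, the opening and the grip force at its end, in the units of the state.
- read_state(): the state, without advancing time (a new reading comes with each control period).
- get_image(name): name is "scene" or "top" or "wrist"; returns a dict with "image" (400x640x3 uint8, red, green, blue), "fx", "fy", "cx", "cy" (pixels), "eye" and "rotation" of the camera in the world. Camera axes: x right, y down, z forward; pixel columns grow to the right and rows downward; lengths in mm; the calibration is good to about 2 mm. A picture is of the moment at which its call begins. There is no depth.
- job_done(): hands the job in; it is judged then, once.
The state is a dict: "clock": time; "joints": joint angles; "joint_vel": joint speeds; "joint_efforts": joint torques, N m; "position": TCP position; "ee_rot": TCP orientation; "contact_force": force on the tool from outside, world axes, zero at the start; "wrist_torque": the same for the moment, N m; "gripper_width": finger opening in mm; "grasp_force": force on a finger pad.
Only numpy, scipy, OpenCV 4.12 (cv2) and the standard library are available. Lean on these libraries where they do the work, as an engineer would, in place of code of your own. Each camera call takes 0.05 s, during which the arm holds its last target. There are 200 camera calls.

## Working session

There is one attempt and no reset: what is moved stays moved. The work goes in short steps, Python scripts to look and compute and a tool call to move; the robot and the scene stay as the last step left them, time stands still between calls to the robot, and variables do not carry over. Pictures are saved under pics/ and viewed, at most 10 in all, crops included, and the job is handed in when it is done.

Besides the shell and the picture viewer there is one more tool, called after "Emit:" as a command line: name --pt "numbers of a row" for each row, then --argument value for the rest. play_rows: Moves the arm, as the interface text tells. Its arguments: {"type":"object","properties":{"series":{"type":"array","items":{"type":"array","items":{"type":"number"}}},"gripper":{"type":"number"}},"required":["series"]}

```bash
mkdir -p pics; cat > h.py <<'E'
import numpy as np, cv2
from bench import read_state, get_image, job_done
def save(name, f, crop=None, s=1):
    d=get_image(name); im=d["image"][:,:,::-1]
    if crop: x0,y0,x1,y1=crop; im=im[y0:y1,x0:x1]
    cv2.imwrite(f,cv2.resize(np.ascontiguousarray(im),None,fx=s,fy=s,interpolation=cv2.INTER_CUBIC)); return d
def ray(d,u,v,z):
    R=np.array(d["rotation"]); e=np.array(d["eye"])
    r=R@np.array([(u-d["cx"])/d["fx"],(v-d["cy"])/d["fy"],1]); return (e+r*(z-e[2])/r[2]).round(1)
def proj(d,p):
    R=np.array(d["rotation"]); c=R.T@(np.array(p)-np.array(d["eye"])); return (d["fx"]*c[0]/c[2]+d["cx"],d["fy"]*c[1]/c[2]+d["cy"])
E
python3 - <<'E'
from h import *
import pickle
d=save("top","pics/top.png",None,1.25);pickle.dump(d,open("top.pkl","wb"))
e=save("scene","pics/scene.png",None,1.25)
for q in(d,e):print({k:np.round(v,3).tolist() for k,v in q.items() if k!="image"})
s=read_state();print(s["position"],s["ee_rot"])
E
```

```text
{'fx': 374.296, 'fy': 374.296, 'cx': 326.581, 'cy': 201.233, 'eye': [364.937, 19.637, 1004.363], 'rotation': [0.707, -0.702, 0.053, -0.059]}
{'fx': 489.881, 'fy': 489.881, 'cx': 319.346, 'cy': 201.554, 'eye': [1299.006, -322.721, 757.216], 'rotation': [0.748, 0.495, -0.243, -0.369]}
[ 282.70063592 -556.78399157  217.83523505] [-2.32647843e-01  9.72560545e-01  9.43838027e-04 -2.77606535e-04]
```

View pics/top.png

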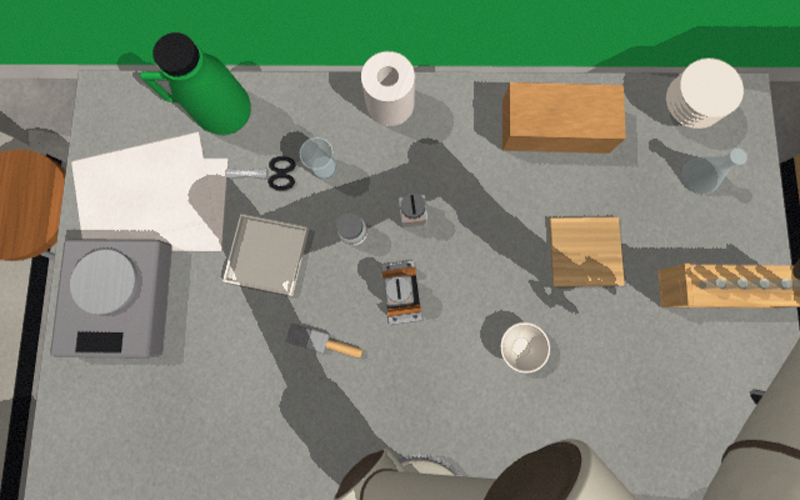

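View pics/scene.png

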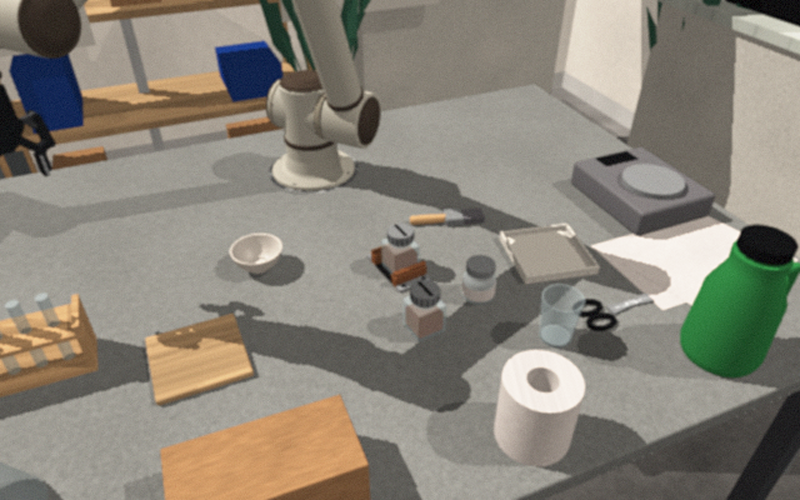

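The top view (800x500 scale) shows the stand jar's lid near (400,289) between cheeks at (399,268) and (404,310). The free jar is at (413,207), the tray at (266,256), the board at (587,251) and the round jar at (351,228). The scene view agrees. I'll crop closer.

```bash
sed -i 's/R=np.array(d\["rotation"\])/R=Rotation.from_quat(d["rotation"]).as_matrix()/; 1a from scipy.spatial.transform import Rotation' h.py
python3 - <<'E'
from h import *
import pickle
d=pickle.load(open("top.pkl","rb"))
im=d["image"][:,:,::-1]
c=im[140:265,265:365]
cv2.imwrite("pics/c.png",cv2.resize(np.ascontiguousarray(c),None,fx=4.8,fy=4.8,interpolation=cv2.INTER_CUBIC))
f=1.25
for n,u,v,z in[("standlid",400,289,90),("freelid",413,207,90),("tray",266,256,10),("board",587,251,12),("round",351,228,75),
 ("b1",551,217,12),("b2",619,217,12),("b3",624,285,12),("b4",554,287,12),("t1",240,216,18),("t2",309,228,18),("t3",294,294,18),("t4",223,282,18)]:
  print(n,ray(d,u/f,v/f,z))
E
```

```text
standlid [436.9  42.7  90. ]
freelid [601.9  18.3  90. ]
tray [512.3 334.1  10. ]
board [ 527.2 -355.2   12. ]
round [561.2 143.9  75. ]
b1 [ 601.5 -281.2   12. ]
b2 [ 602.3 -428.2   12. ]
b3 [ 454.8 -429.4   12. ]
b4 [ 449.5 -281.4   12. ]
t1 [598.4 392.9  18. ]
t2 [572.7 242.1  18. ]
t3 [430.5 267.9  18. ]
t4 [454.8 419.8  18. ]
```

View pics/c.png

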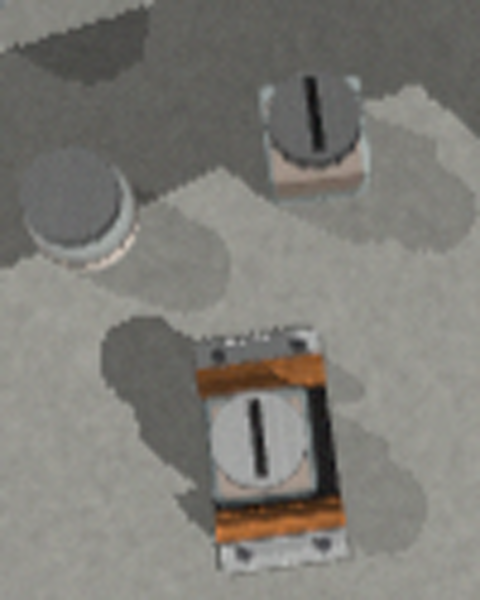

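The enlarged crop shows the stand jar's bar from (254,400) to (263,477) with the lid centre at (260,439). The free jar's bar runs (310,77)–(319,150) with its lid centre at (314,117). The stand's feet corners are near (196,345), (323,330), (350,556) and (218,572).

```bash
python3 - <<'E'
from h import *
import pickle
d=pickle.load(open("top.pkl","rb"))
g=lambda u,v,z: ray(d,265+u/4.8,140+v/4.8,z)
def ang(a,b): t=a-b; return np.degrees(np.arctan2(t[1],t[0])).round(1)
print("stand bar",ang(g(254,400,90),g(263,477,90)),g(260,439,90))
print("free bar",ang(g(310,77,90),g(319,150,90)),g(314,117,90))
c=[g(196,345,3),g(323,330,3),g(350,556,3),g(218,572,3)]
print(c,np.mean(c,0),ang(c[0],c[3]),ang(c[1],c[2]))
print("cheek tops",g(258,378,34),g(278,515,34))
E
```

```text
stand bar 7.3 [436.3  44.8  90. ]
free bar 7.1 [605.   18.3  90. ]
[array([495.6,  83.7,   3. ]), array([504.6,  12.4,   3. ]), array([378.9,  -3.2,   3. ]), array([369.6,  69.5,   3. ])] [437.175  40.6     3.   ] 6.4 7.1
cheek tops [473.8  47.7  34. ] [399.9  36.2  34. ]
```

Emit:
play_rows --pt "9 37.5 0 0 0 -0.21" --pt "9 37.5 0 0 0 -0.21" --pt "9 37.5 0 0 0 -0.21" --pt "9 37.5 0 0 0 -0.21" --pt "9 37.5 0 0 0 -0.21" --pt "9 37.5 0 0 0 -0.21" --pt "9 37.5 0 0 0 -0.21" --pt "9 37.5 0 0 0 -0.21" --pt "10 37.5 0 0 0 -0.21" --pt "10 37.5 0 0 0 -0.21" --pt "10 37.5 0 0 0 -0.21" --pt "10 37.5 0 0 0 -0.21" --pt "11 37.5 0 0 0 -0.21" --pt "11 37.5 0 0 0 -0.21" --pt "11 37.5 0 0 0 -0.21" --pt "10 37.5 0 0 0 -0.15" --pt "0 0 0 0 0 0" --pt "0 0 0 0 0 0" --gripper 1

```text
clock: 1.6
position: [437.9, 44.4, 218.3]
ee_rot: [-0.064, 0.998, -0.0, -0.001]
contact_force: [-0.4, -0.8, 0.1]
gripper_width: 85.6
grasp_force: 0.0
```

```bash
cat >> h.py <<'E'
def pose():
    s=read_state(); m=Rotation.from_quat(s["ee_rot"]).as_matrix()
    return np.round(s["position"],1), "close-line deg",np.degrees(np.arctan2(m[1,1],m[0,1])).round(1),"tilt",m[:,2].round(3),"F",np.round(s["contact_force"],1),"w",round(s["gripper_width"],1),"g",round(s["grasp_force"],1),"t",s["clock"],"j",np.round(s["joints"],2)
E
python3 -c "
from h import *
import pickle
d=save('wrist','pics/w1.png',None,1.25);pickle.dump(d,open('w1.pkl','wb'));print(pose())"
```

```text
(array([437.5,  43.2, 218.3]), 'close-line deg', np.float64(97.2), 'tilt', array([-0.002, -0.   , -1.   ]), 'F', array([-0.5, -0.5, -0.4]), 'w', 85.5, 'g', 0.0, 't', 1.65, 'j', array([ 0.47,  0.06, -0.42, -0.  , -1.09, -1.92]))
```

View pics/w1.png

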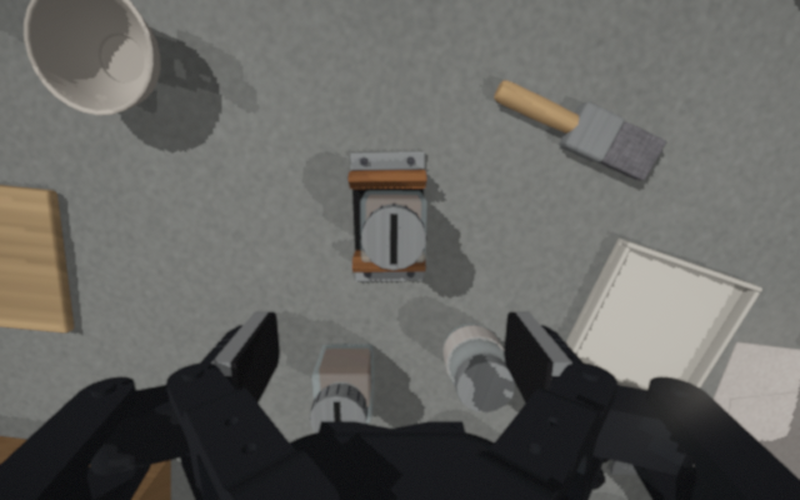

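The wrist view shows the stand jar's lid centre at (394,237), its bar vertical from (394,213) to (394,264), and the stand feet corners at (350,152), (426,152), (357,282) and (424,282). The free lid centre is around (339,405).

```bash
python3 - <<'E'
from h import *
import pickle
d=pickle.load(open("w1.pkl","rb")); f=1.25
g=lambda u,v,z: ray(d,u/f,v/f,z)
print(d["eye"])
print("lid",g(394,237,90),"ends",g(394,213,90),g(394,264,90))
print("feet",[g(*p,3) for p in[(350,152),(426,152),(357,282),(424,282)]])
print("body top far edge", g(366,193,62),g(421,193,62))
print("free",g(339,405,90))
print("tray corners",g(624,240,18),g(760,290,18))
E
```

```text
[371.59556422  36.42407612 373.8239676 ]
lid [436.7  46.9  90. ] ends [418.2  44.5  90. ] [458.2  49.8  90. ]
feet [array([380.2,  -1.8,   3. ]), array([371. ,  69.5,   3. ]), array([509. ,  18.3,   3. ]), array([500.1,  87.2,   3. ])]
body top far edge [409.4  20.5  62. ] [403.7  65.1  62. ]
free [592.2  18.8  90. ]
tray corners [427.8 270.2  18. ] [460.4 420.2  18. ]
```

Emit:
play_rows --pt "0 0.5 -25 0 0 0" --pt "0 0.5 -25 0 0 0" --pt "0 0.5 -25 0 0 0" --pt "0 0.5 -25 0 0 0" --pt "0 0 -18 0 0 0" --pt "0 0 -10 0 0 0" --pt "0 0 0 0 0 0" --pt "0 0 0 0 0 0"

```text
clock: 2.32
position: [437.5, 43.5, 90.7]
ee_rot: [-0.061, 0.998, -0.0, -0.001]
contact_force: [0.7, -0.0, 0.1]
gripper_width: 85.2
grasp_force: 0.0
```

Emit:
play_rows --pt "0 0 0 0 0 0" --pt "0 0 0 0 0 0" --pt "0 0 0 0 0 0" --pt "0 0 0 0 0 0" --pt "0 0 0 0 0 0" --pt "0 0 0 0 0 0" --pt "0 0 0 0 0 0" --pt "0 0 0 0 0 0" --gripper 0

```text
clock: 2.98
position: [437.9, 44.8, 90.8]
ee_rot: [-0.062, 0.998, -0.0, 0.0]
contact_force: [1.7, 1.3, -0.7]
gripper_width: -0.2
grasp_force: 0.0
```

```bash
python3 - <<'E'
from h import *
import pickle
a=save("scene","pics/x.png",(250,130,410,280),1); t=save("wrist","pics/x2.png")
A=cv2.resize(cv2.imread("pics/x.png"),(480,450),interpolation=cv2.INTER_CUBIC);B=cv2.imread("pics/x2.png")[:,160:480]
cv2.imwrite("pics/m1.png",np.hstack([A,cv2.copyMakeBorder(B,0,50,0,0,cv2.BORDER_CONSTANT)]));print(pose())
E
```

```text
(array([437.9,  44.8,  90.8]), 'close-line deg', np.float64(97.1), 'tilt', array([-0., -0., -1.]), 'F', array([-0.4,  0.5, -0.5]), 'w', -0.1, 'g', 0.0, 't', 3.0833, 'j', array([ 0.47,  0.22, -0.6 , -0.  , -0.74, -1.92]))
```

View pics/m1.png

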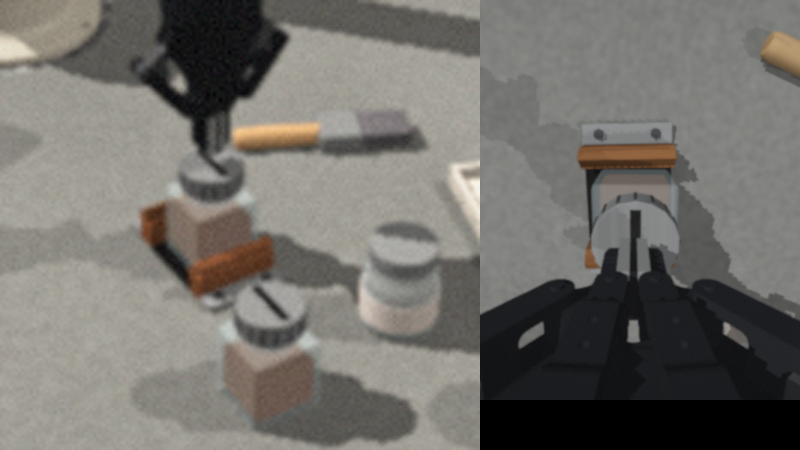

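The fingers have closed fully above the lid, with tips near crop pixel (222,150) and the lid untouched. I'll check the tip height against the calibration.

```bash
python3 - <<'E'
from h import *
d=get_image("scene");w=get_image("wrist")
print("eye z",w["eye"])
for z in(65,80,91,100,110,120): 
  u,v=proj(d,(437.9,44.8,z)); print(z,"scene crop",round((u-250)*3),round((v-130)*3), "wrist", [round(q) for q in np.array(proj(w,(437.9,44.8,z)))+[320,0]])
for z in (0,62,90): print("jar",z,[round((proj(d,(437,45,z))[i]-[250,130][i])*3) for i in(0,1)])
E
```

```text
eye z [371.41245341  36.97711919 246.23466608]
65 scene crop 208 187 wrist [632, 227]
80 scene crop 208 171 wrist [632, 236]
91 scene crop 208 160 wrist [632, 244]
100 scene crop 208 151 wrist [632, 251]
110 scene crop 208 140 wrist [632, 259]
120 scene crop 208 129 wrist [632, 269]
jar 0 [208, 250]
jar 62 [208, 189]
jar 90 [208, 160]
```

Emit:
play_rows --pt "0 0 0 0 0 0" --pt "0 0 0 0 0 0" --pt "0 0 0 0 0 0" --pt "0 0 0 0 0 0" --pt "0 0 0 0 0 0" --pt "0 0 0 0 0 0" --pt "0 0 0 0 0 0" --pt "0 0 0 0 0 0" --pt "0 1 -8 0 0 0" --pt "0 0 -8 0 0 0" --pt "0 0 -7 0 0 0" --pt "0 0 0 0 0 0" --pt "0 0 0 0 0 0" --gripper 1

```text
clock: 4.27
position: [437.4, 45.5, 67.0]
ee_rot: [-0.062, 0.998, -0.0, -0.001]
contact_force: [-0.5, -0.8, 0.6]
gripper_width: 85.3
grasp_force: 0.0
```

Emit:
play_rows --pt "0 0 0 0 0 0" --pt "0 0 0 0 0 0" --pt "0 0 0 0 0 0" --pt "0 0 0 0 0 0" --pt "0 0 0 0 0 0" --pt "0 0 0 0 0 0" --pt "0 0 0 0 0 0" --pt "0 0 0 0 0 0" --gripper 0

```text
clock: 4.93
position: [438.2, 45.8, 68.7]
ee_rot: [-0.062, 0.998, 0.0, 0.001]
contact_force: [-1.2, 0.0, 4.9]
gripper_width: 46.8
grasp_force: 60.6
```

```bash
python3 - <<'E'
from h import *
a=save("scene","pics/x.png",(250,130,410,280),1); t=save("wrist","pics/x2.png")
A=cv2.resize(cv2.imread("pics/x.png"),(480,450),interpolation=cv2.INTER_CUBIC);B=cv2.imread("pics/x2.png")[:,160:480]
cv2.imwrite("pics/m2.png",np.hstack([A,cv2.copyMakeBorder(B,0,50,0,0,cv2.BORDER_CONSTANT)]));print(pose())
E
```

```text
(array([438.2,  45.8,  68.7]), 'close-line deg', np.float64(97.1), 'tilt', array([ 0.001,  0.   , -1.   ]), 'F', array([-2.9,  0.4,  5.3]), 'w', 46.9, 'g', 60.6, 't', 5.0333, 'j', array([ 0.48,  0.26, -0.63,  0.  , -0.68, -1.92]))
```

View pics/m2.png

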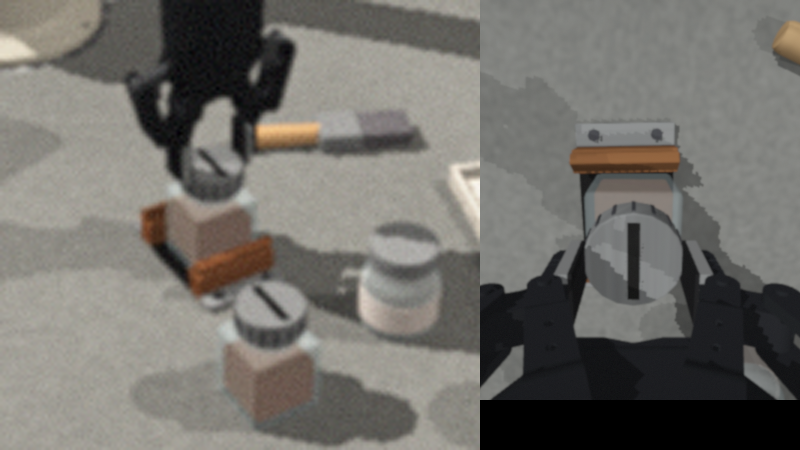

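The fingers only pinch the lid's top edge: the opening is 46.8 and the tool was pushed up. The tips therefore sit higher than nominal, so I'll open and go about 15 mm lower.

Emit:
play_rows --pt "0 0 0 0 0 0" --pt "0 0 0 0 0 0" --pt "0 0 0 0 0 0" --pt "0 0 0 0 0 0" --pt "0 0 -5 0 0 0" --pt "0 0 -5 0 0 0" --pt "0 0 -5 0 0 0" --pt "0 0 0 0 0 0" --pt "0 0 0 0 0 0" --gripper 1

```text
clock: 5.78
position: [437.6, 45.6, 52.2]
ee_rot: [-0.062, 0.998, -0.0, -0.001]
contact_force: [-0.0, 0.6, 0.4]
gripper_width: 85.4
grasp_force: 0.0
```

Emit:
play_rows --pt "0 0 0 0 0 0" --pt "0 0 0 0 0 0" --pt "0 0 0 0 0 0" --pt "0 0 0 0 0 0" --pt "0 0 0 0 0 0" --pt "0 0 0 0 0 0" --pt "0 0 0 0 0 0" --gripper 0

```text
clock: 6.37
position: [438.2, 45.9, 53.4]
ee_rot: [-0.062, 0.998, 0.0, 0.0]
contact_force: [-1.4, 0.6, 5.6]
gripper_width: 48.3
grasp_force: 61.6
```

Emit:
play_rows --pt "0 0 0 0 0 0.6" --pt "0 0 0 0 0 0.6" --pt "0 0 0 0 0 0.6" --pt "0 0 0 0 0 0.6" --pt "0 0 0 0 0 0.6"

```text
clock: 6.78
position: [438.0, 45.6, 53.4]
ee_rot: [-0.218, 0.976, -0.0, 0.0]
contact_force: [-0.5, -2.1, 5.8]
gripper_width: 48.2
grasp_force: 61.6
```

```bash
python3 -c "
from h import *
print(pose(), read_state()['wrist_torque'])"
```

```text
(array([438. ,  45.6,  53.4]), 'close-line deg', np.float64(115.2), 'tilt', array([ 0., -0., -1.]), 'F', array([-0.5, -2.1,  5.8]), 'w', 48.2, 'g', 61.6, 't', 6.7833, 'j', array([ 0.48,  0.29, -0.65,  0.  , -0.64, -1.61])) [-0.45312573  0.26676355 -1.03529821]
```

Emit:
play_rows --pt "0 0 0 0 0 0.6" --pt "0 0 0 0 0 0.6" --pt "0 0 0 0 0 0.6" --pt "0 0 0 0 0 0.6" --pt "0 0 0 0 0 0.6" --pt "0 0 0 0 0 0.6" --pt "0 0 0 0 0 0.6" --pt "0 0 0 0 0 0.6" --pt "0 0 0 0 0 0" --pt "0 0 0 0 0 0"

```text
clock: 7.62
position: [443.4, 50.9, 54.8]
ee_rot: [-0.451, 0.892, 0.002, 0.008]
contact_force: [-0.8, 16.0, 4.3]
gripper_width: 47.4
grasp_force: 60.9
```

```bash
python3 - <<'E'
from h import *
print(pose(), read_state()['wrist_torque'])
save("wrist","pics/x2.png");save("top","pics/x1.png",(300,190,345,270),5)
A=cv2.imread("pics/x1.png");B=cv2.imread("pics/x2.png")[:,160:480]
cv2.imwrite("pics/m3.png",np.hstack([A,B]))
E
```

```text
(array([443.4,  50.9,  54.8]), 'close-line deg', np.float64(143.6), 'tilt', array([ 0.013,  0.01 , -1.   ]), 'F', array([-0.8, 16. ,  4.3]), 'w', 47.4, 'g', 60.9, 't', 7.6167, 'j', array([ 0.48,  0.29, -0.64, -0.  , -0.63, -1.11])) [ 4.91415389  0.08206225 -1.18074078]
```

View pics/m3.png

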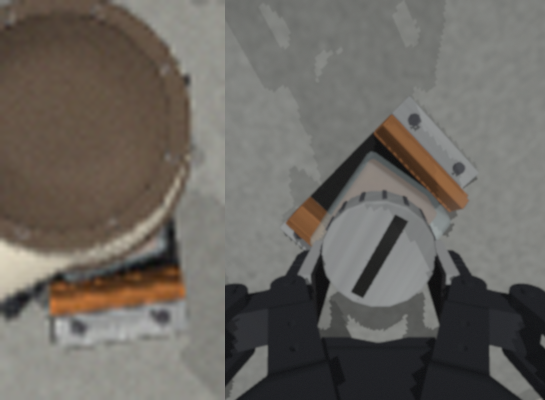

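The wrist view shows the bar turned only about 16° against the stand, which is cheek play plus the 0.1 rad give. The gripper turned 46° and slipped at about 1.1 N·m, so the stand jar is tight. It goes on the board. I'll release, rise and locate the lid again by code.

Emit:
play_rows --pt "0 0 0 0 0 0" --pt "0 0 0 0 0 0" --pt "0 0 0 0 0 0" --pt "0 0 0 0 0 0" --pt "0 0 0 0 0 0" --pt "0 0 15 0 0 0" --pt "0 0 20 0 0 0" --pt "0 0 25 0 0 -0.6" --pt "0 0 25 0 0 -0.95" --pt "0 0 20 0 0 -0.95" --pt "0 0 0 0 0 -0.95" --pt "0 0 0 0 0 -0.95" --pt "0 0 0 0 0 -0.95" --pt "0 0 0 0 0 -0.95" --pt "0 0 0 0 0 0" --pt "0 0 0 0 0 0" --gripper 1

```text
clock: 9.05
position: [437.7, 45.4, 157.6]
ee_rot: [-0.141, 0.99, -0.0, -0.0]
contact_force: [0.1, 1.0, 0.3]
gripper_width: 85.7
grasp_force: 0.0
```

```bash
cat >> h.py <<'E'
def lids(d, guess, rad=60):
    """lid circle + bar angle near guess (x,y) at z=90"""
    g=cv2.cvtColor(d["image"],cv2.COLOR_RGB2GRAY); u,v=proj(d,(*guess,90))
    R=np.linalg.norm(np.array(proj(d,(guess[0],guess[1]+25,90)))-[u,v])
    S=4;x0,y0,x1,y1=[int(q) for q in(max(u-2*R,0),max(v-2*R,0),min(u+2*R,640),min(v+2*R,400))]
    c=cv2.GaussianBlur(cv2.resize(g[y0:y1,x0:x1],None,fx=S,fy=S,interpolation=cv2.INTER_CUBIC),(0,0),3)
    H=cv2.HoughCircles(c,cv2.HOUGH_GRADIENT,1,20,param1=60,param2=15,minRadius=int(.88*R*S),maxRadius=int(1.12*R*S))
    if H is None: print("no circle");return
    H=sorted(H[0][:6],key=lambda h:np.hypot(h[0]-(u-x0)*S,h[1]-(v-y0)*S))
    for h in H[:3]: print("circle",ray(d,x0+h[0]/S,y0+h[1]/S,90),"r px/exp",h[2]/S,R)
    h=H[0];m=np.zeros_like(c);cv2.circle(m,(int(h[0]),int(h[1])),int(.85*h[2]),255,-1)
    t=np.uint8((c<70)&(m>0))
    n,L,st,ce=cv2.connectedComponentsWithStats(t); k=1+np.argmax(st[1:,4]); ys,xs=np.nonzero(L==k)
    P=np.array([ray(d,x0+a/S,y0+b/S,90)[:2] for a,b in zip(xs[::7],ys[::7])]); Q=P-P.mean(0)
    w,V=np.linalg.eigh(Q.T@Q); a=np.degrees(np.arctan2(V[1,1],V[0,1]))
    print("bar centre",P.mean(0).round(1),"len",np.ptp(Q@V[:,1]).round(1),"wid",np.ptp(Q@V[:,0]).round(1),"ang",round((a+90)%180-90,1))
E
python3 - <<'E'
from h import *
print(pose())
d=save("wrist","pics/w4.png"); lids(d,(437,46)); 
t=get_image("top"); lids(t,(603,18))
E
```

```text
(array([437.7,  45.4, 157.6]), 'close-line deg', np.float64(106.2), 'tilt', array([-0.001, -0.   , -1.   ]), 'F', array([0.1, 1. , 0.3]), 'w', 85.7, 'g', 0.0, 't', 9.05, 'j', array([ 0.48,  0.13, -0.51,  0.  , -0.93, -1.76]))
no circle
circle [607.   17.8  90. ] r px/exp 9.6 9.948341883477694
bar centre [606.7  18.2] len 33.4 wid 3.0 ang 8.0
```

```bash
python3 - <<'E'
from h import *
d=get_image("wrist"); g=cv2.cvtColor(d["image"],cv2.COLOR_RGB2GRAY); u,v=proj(d,(437,46,90)); print(u,v)
for th in(50,80,110):
  n,L,st,ce=cv2.connectedComponentsWithStats(np.uint8(g<th))
  for k in range(1,n):
    if 60<st[k,4]<1500 and np.hypot(ce[k][0]-u,ce[k][1]-v)<60:
      ys,xs=np.nonzero(L==k); r=cv2.minAreaRect(np.c_[xs,ys].astype(np.float32))
      P=np.array([ray(d,a,b,90)[:2] for a,b in zip(xs,ys)]);Q=P-P.mean(0);w,V=np.linalg.eigh(Q.T@Q)
      print(th,st[k],ce[k].round(1),P.mean(0).round(1),np.ptp(Q@V[:,1]).round(1),np.ptp(Q@V[:,0]).round(1),np.degrees(np.arctan(V[1,1]/V[0,1])).round(1))
E
```

```text
313.27372328892176 207.6472670034358
50 [278 146  54  23 401] [297.9 154.2] [401.   23.8] 39.2 16.1 -72.3
50 [274 177   5  32  83] [276.2 196.6] [436.5  16.5] 24.3 3.1 11.6
50 [306 186  10  48 266] [310.5 209.2] [438.9  44.4] 38.2 4.3 21.5
80 [ 272  144   82   72 1281] [306.4 163. ] [405.7  31.5] 73.1 49.6 -51.9
80 [305 185  12  50 358] [310.5 208.9] [438.7  44.3] 39.6 5.5 21.6
80 [318 229  24  22 174] [332.4 238.7] [457.4  67.7] 19.8 15.7 87.5
110 [304 184  14  52 464] [310.6 208.9] [438.7  44.3] 41.3 7.0 21.6
```

View pics/w4.png

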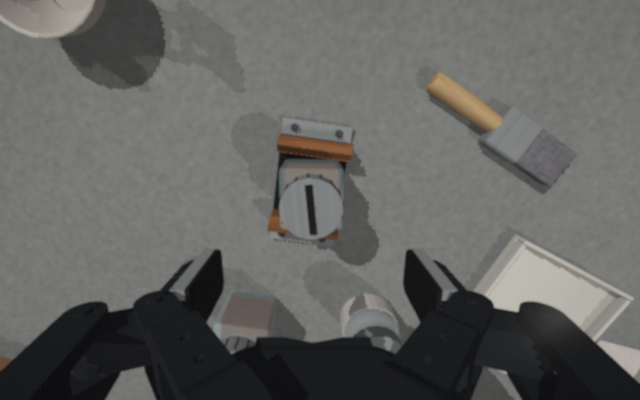

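The picture shows the lid at (311,208), with its bar tilted about 14° from the stand's axis and the jar turned against the cheeks. The code gives lid centre (438.8, 44.3) and bar at 21.6°. Next I grip the glass, lower down.

Emit:
play_rows --pt "1 -1 -25 0 0 0" --pt "0 0 -25 0 0 0" --pt "0 0 -25 0 0 0" --pt "0 0 -20 0 0 0" --pt "0 0 -15 0 0 0" --pt "0 0 -10 0 0 0" --pt "0 0 -8 0 0 0" --pt "0 0 -7 0 0 0" --pt "0 0 0 0 0 0" --pt "0 0 0 0 0 0"

```text
clock: 10.03
position: [439.1, 44.8, 22.8]
ee_rot: [-0.14, 0.99, -0.0, -0.0]
contact_force: [-0.6, 0.3, 0.7]
gripper_width: 85.6
grasp_force: 0.0
```

Emit:
play_rows --pt "0 0 0 0 0 0" --pt "0 0 0 0 0 0" --pt "0 0 0 0 0 0" --pt "0 0 0 0 0 0" --pt "0 0 0 0 0 0" --pt "0 0 0 0 0 0" --pt "0 0 0 0 0 0" --gripper 0

```text
clock: 10.62
position: [439.6, 45.0, 23.8]
ee_rot: [-0.14, 0.99, 0.0, 0.001]
contact_force: [-0.9, -1.2, 6.8]
gripper_width: 55.0
grasp_force: 65.3
```

Emit:
play_rows --pt "0 0 0 0 0 -0.5" --pt "0 0 0 0 0 -0.5" --pt "0 0 0 0 0 -0.5" --pt "0 0 3 0 0 0" --pt "0 0 8 0 0 0" --pt "0 0 12 0 0 0" --pt "0 0 15 0 0 0" --pt "0 0 15 0 0 0" --pt "0 0 15 0 0 0" --pt "0 0 12 0 0 0" --pt "0 0 0 0 0 0" --pt "0 0 0 0 0 0"

```text
clock: 11.62
position: [438.7, 44.8, 103.2]
ee_rot: [-0.062, 0.998, 0.0, 0.0]
contact_force: [-0.2, -1.0, -3.2]
gripper_width: 54.9
grasp_force: 64.5
```

```bash
python3 - <<'E'
from h import *
print(pose())
save("scene","pics/x.png",(200,80,420,290),2)
E
```

```text
(array([438.7,  44.8, 103.2]), 'close-line deg', np.float64(97.1), 'tilt', array([ 0.001,  0.001, -1.   ]), 'F', array([-0.2, -1. , -3.2]), 'w', 54.9, 'g', 64.5, 't', 11.6167, 'j', array([ 0.47,  0.2 , -0.59, -0.  , -0.78, -1.92]))
```

View pics/x.png

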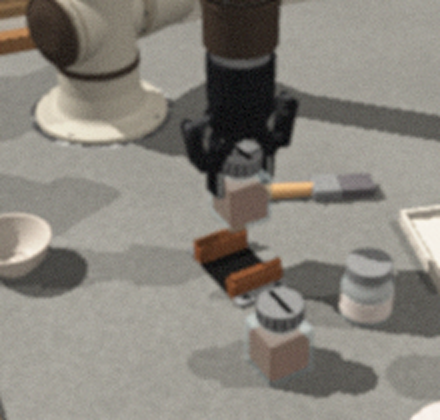

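The scene view shows the jar lifted clear and upright, held by the glass, with the stand empty. I'll carry it to the board.

Emit:
play_rows --pt "3 -14 0 0 0 0" --pt "6 -28 0 0 0 0" --pt "8 -36 0 0 0 0" --pt "8 -36 0 0 0 0" --pt "8 -36 0 0 0 0" --pt "8 -36 0 0 0 0" --pt "8 -36 0 0 0 0" --pt "8 -36 0 0 0 0" --pt "8 -36 0 0 0 0" --pt "8 -36 0 0 0 0" --pt "8 -34 0 0 0 0" --pt "5 -24 0 0 0 0" --pt "2 -12 0 0 0 0" --pt "0 0 0 0 0 0" --pt "0 0 0 0 0 0" --pt "0 0 0 0 0 0"

```text
clock: 13.0
position: [526.1, -354.0, 101.7]
ee_rot: [-0.062, 0.998, 0.001, -0.001]
contact_force: [0.2, 0.6, -2.6]
gripper_width: 54.8
grasp_force: 64.6
```

Emit:
play_rows --pt "0 0 -10 0 0 0" --pt "0 0 -15 0 0 0" --pt "0 0 -14 0 0 0" --pt "0 0 -10 0 0 0" --pt "0 0 -6 0 0 0" --pt "0 0 -4 0 0 0" --pt "0 0 -3 0 0 0" --pt "0 0 -2 0 0 0" --pt "0 0 0 0 0 0" --pt "0 0 0 0 0 0"

```text
clock: 13.83
position: [527.3, -355.4, 39.3]
ee_rot: [-0.062, 0.998, -0.0, 0.0]
contact_force: [-0.6, -0.2, -1.9]
gripper_width: 55.0
grasp_force: 64.6
```

Still hanging (weight about 3 N); lower a little more.

Emit:
play_rows --pt "0 0 -1.5 0 0 0" --pt "0 0 -1.5 0 0 0" --pt "0 0 0 0 0 0"

```text
clock: 14.08
position: [527.1, -355.4, 36.0]
ee_rot: [-0.062, 0.998, -0.0, 0.0]
contact_force: [-0.4, 0.3, -2.0]
gripper_width: 54.7
grasp_force: 64.8
```

Emit:
play_rows --pt "0 0 -1.5 0 0 0" --pt "0 0 0 0 0 0" --pt "0 0 0 0 0 0"

```text
clock: 14.33
position: [527.0, -355.4, 35.9]
ee_rot: [-0.062, 0.998, -0.0, 0.0]
contact_force: [-2.6, 1.9, 6.2]
gripper_width: 55.3
grasp_force: 65.5
```

Emit:
play_rows --pt "0 0 0 0 0 0" --pt "0 0 0 0 0 0" --pt "0 0 0 0 0 0" --pt "0 0 0 0 0 0" --pt "0 0 0 0 0 0" --pt "0 0 15 0 0 0" --pt "0 0 30 0 0 0" --pt "0 0 30 0 0 0" --pt "0 0 30 0 0 0" --pt "0 0 20 0 0 0" --gripper 1

```text
clock: 15.17
position: [528.0, -355.9, 162.7]
ee_rot: [-0.062, 0.998, -0.001, 0.002]
contact_force: [0.8, -0.4, -0.5]
gripper_width: 85.6
grasp_force: 0.0
```

Emit:
play_rows --pt "4 20 0 0 0 0" --pt "8 37 0 0 0 0" --pt "8 37 0 0 0 0" --pt "8 37 0 0 0 0" --pt "8 37 0 0 0 0" --pt "8 37 0 0 0 0" --pt "8 37 0 0 0 0" --pt "8 37 0 0 0 0" --pt "8 37 0 0 0 0" --pt "7 37 0 0 0 0" --pt "4 20 0 0 0 0" --pt "0 0 0 0 0 0" --pt "0 0 0 0 0 0"

```text
clock: 16.25
position: [606.0, 18.9, 159.0]
ee_rot: [-0.063, 0.998, -0.0, -0.0]
contact_force: [-0.0, 0.1, 0.1]
gripper_width: 85.4
grasp_force: 0.0
```

```bash
cat >> h.py <<'E'
def bar(d,guess,z=90,far=60):
    g=cv2.cvtColor(d["image"],cv2.COLOR_RGB2GRAY); u,v=proj(d,(*guess,z))
    for th in(40,60,80,100):
      n,L,st,ce=cv2.connectedComponentsWithStats(np.uint8(g<th))
      for k in range(1,n):
        if 8<st[k,4]<1500 and np.hypot(ce[k][0]-u,ce[k][1]-v)<far:
          ys,xs=np.nonzero(L==k)
          P=np.array([ray(d,a,b,z)[:2] for a,b in zip(xs,ys)]);Q=P-P.mean(0);w,V=np.linalg.eigh(Q.T@Q)
          l,wd=np.ptp(Q@V[:,1]),np.ptp(Q@V[:,0])
          if 30<l<46 and wd<9: print(th,P.mean(0).round(1),l.round(1),wd.round(1),"ang",np.degrees(np.arctan(V[1,1]/V[0,1])).round(1))
E
python3 - <<'E'
from h import *
print(pose()); bar(get_image("wrist"),(606,18)); print("board jar:"); bar(get_image("top"),(527,-355),102,15)
E
```

```text
(array([606. ,  18.9, 159. ]), 'close-line deg', np.float64(97.3), 'tilt', array([-0., -0., -1.]), 'F', array([-0. ,  0.1,  0.1]), 'w', 85.4, 'g', 0.0, 't', 16.25, 'j', array([ 0.3 ,  0.4 , -0.13,  0.  , -1.05, -1.74]))
40 [607.4  18.5] 37.3 3.7 ang 7.8
60 [607.7  18.6] 38.1 4.2 ang 7.6
80 [607.8  18.7] 39.7 5.6 ang 8.6
100 [573.3  15. ] 35.8 4.7 ang -82.2
100 [607.9  18.7] 39.7 6.3 ang 7.9
board jar:
60 [ 525.5 -354.9] 33.6 4.2 ang 13.6
80 [ 525.4 -354.7] 37.8 5.1 ang 12.5
100 [ 525.5 -354.8] 39.0 7.5 ang 12.8
```

Emit:
play_rows --pt "1.5 0 -25 0 0 0.1" --pt "0 0 -25 0 0 0" --pt "0 0 -25 0 0 0" --pt "0 0 -20 0 0 0" --pt "0 0 -15 0 0 0" --pt "0 0 -10 0 0 0" --pt "0 0 -9 0 0 0" --pt "0 0 -8 0 0 0" --pt "0 0 0 0 0 0" --pt "0 0 0 0 0 0"

```text
clock: 17.18
position: [607.7, 17.5, 22.5]
ee_rot: [-0.067, 0.998, -0.0, 0.0]
contact_force: [-0.2, 0.2, 1.1]
gripper_width: 85.7
grasp_force: 0.0
```

Emit:
play_rows --pt "0 0 0 0 0 0" --pt "0 0 0 0 0 0" --pt "0 0 0 0 0 0" --pt "0 0 0 0 0 0" --pt "0 0 0 0 0 0" --pt "0 0 0 0 0 0" --pt "0 0 0 0 0 0" --pt "0 0 5 0 0 0" --pt "0 0 10 0 0 0" --pt "0 0 15 0 0 0" --pt "0 0 20 0 0 0" --pt "0 0 20 0 0 0" --pt "0 0 10 0 0 0" --pt "0 0 0 0 0 0" --pt "0 0 0 0 0 0" --gripper 0

```text
clock: 18.43
position: [606.9, 17.7, 102.0]
ee_rot: [-0.067, 0.998, 0.0, -0.0]
contact_force: [-0.9, 0.6, -4.0]
gripper_width: 54.8
grasp_force: 64.8
```

```bash
python3 - <<'E'
from h import *
print(pose()); d=save("wrist","pics/y.png"); bar(d,(607,18),169.5,80)
E
```

```text
(array([606.9,  17.7, 102. ]), 'close-line deg', np.float64(97.7), 'tilt', array([-0.001,  0.001, -1.   ]), 'F', array([-0.9,  0.6, -4. ]), 'w', 54.8, 'g', 64.8, 't', 18.4333, 'j', array([ 0.3 ,  0.46, -0.19, -0.  , -0.92, -1.73]))
```

Emit:
play_rows --pt "-10 1 0 0 0 0" --pt "-20 3 0 0 0 -0.1" --pt "-27 4 0 0 0 0" --pt "-30 5 0 0 0 0" --pt "-30 5 0 0 0 0" --pt "-27 4 0 0 0 0" --pt "-17 2 0 0 0 0" --pt "-8 1 0 0 0 0" --pt "0 0 0 0 0 0" --pt "0 0 0 0 0 0" --pt "0 0 0 0 0 0"

```text
clock: 19.4
position: [439.8, 43.0, 102.3]
ee_rot: [-0.062, 0.998, 0.0, 0.0]
contact_force: [0.5, -0.1, -3.2]
gripper_width: 54.8
grasp_force: 64.8
```

```bash
python3 - <<'E'
from h import *
print(pose()); d=get_image("wrist")
g=cv2.cvtColor(d["image"],cv2.COLOR_RGB2GRAY);u,v=proj(d,(438,43,170));print(u,v)
n,L,st,ce=cv2.connectedComponentsWithStats(np.uint8(g<75))
for k in range(1,n):
  if st[k,4]>40 and np.hypot(*(ce[k]-[u,v]))<100: print(st[k],ce[k].round())
cv2.imwrite("pics/y2.png",d["image"][:,:,::-1])
E
```

```text
(array([439.8,  43. , 102.3]), 'close-line deg', np.float64(97.1), 'tilt', array([ 0.001,  0.   , -1.   ]), 'F', array([ 0.5, -0.1, -3.2]), 'w', 54.8, 'g', 64.8, 't', 19.4, 'j', array([ 0.47,  0.21, -0.59,  0.  , -0.78, -1.91]))
312.01763373645684 319.3373636765805
[311 234   5  17  84] [313. 242.]
[282 238   8  19  82] [285. 247.]
[    0   238   636   162 49280] [315. 348.]
[259 252   9  20  55] [263. 262.]
[251 300  23  31 488] [263. 316.]
[282 306  16  25 227] [290. 321.]
```

View pics/y2.png

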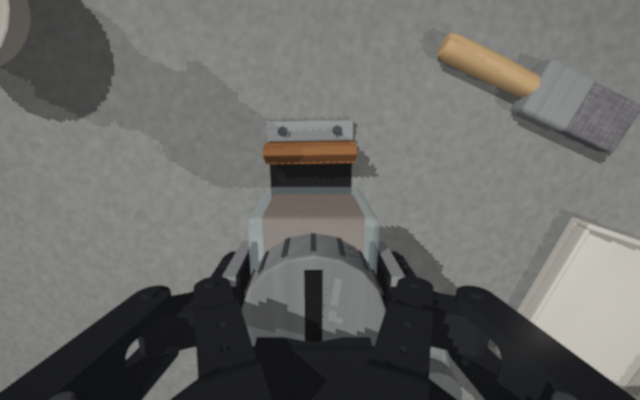

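The last picture shows the jar held upright. Its bar spans u 306–321 with the near end at v=270. The stand's far foot edge runs (267,121)–(353,121), and its cheek top edges are at v=141 and 163.

```bash
python3 - <<'E'
from h import *
d=get_image("wrist"); a=np.radians(7.1); ex=np.array([np.cos(a),np.sin(a)])
e=ray(d,313.5,270,169.5)[:2]; print("jar centre",e+20*ex)
for z in (0,3,5):
  p=ray(d,267,121,z)[:2];q=ray(d,353,121,z)[:2]; t=q-p;print("stand centre",z,(p+q)/2+64*ex,"len",np.linalg.norm(t),"ang",np.degrees(np.arctan2(-t[0],t[1])))
p,q=ray(d,264,163,34)[:2],ray(d,357,163,34)[:2];print("from cheek inner top",(p+q)/2+40*ex,np.linalg.norm(p-q))
print(pose()[0])
E
```

```text
jar centre [439.74663876  43.67202953]
stand centre 0 [439.45924402  41.01049451] len 70.53857100905859 ang 7.0847168798919355
stand centre 3 [439.40924402  41.01049451] len 69.73234543595963 ang 7.084250948798592
stand centre 5 [439.40924402  41.06049451] len 69.23618995872029 ang 7.135280730646688
from cheek inner top [444.99327752  42.34405907] 68.74009019487828
[439.6  42.9 102.1]
```

Emit:
play_rows --pt "0 -2 -10 0 0 0" --pt "0 0 -15 0 0 0" --pt "0 0 -15 0 0 0" --pt "0 0 -12 0 0 0" --pt "0 0 -8 0 0 0" --pt "0 0 -6 0 0 0" --pt "0 0 -5 0 0 0" --pt "0 0 -4 0 0 0" --pt "0 0 -3 0 0 0" --pt "0 0 0 0 0 0" --pt "0 0 0 0 0 0"

```text
clock: 20.42
position: [438.7, 40.8, 24.5]
ee_rot: [-0.062, 0.998, 0.0, 0.0]
contact_force: [-0.2, -0.4, -3.3]
gripper_width: 54.7
grasp_force: 64.9
```

Emit:
play_rows --pt "0 0 -1.5 0 0 0" --pt "0 0 0 0 0 0" --pt "0 0 0 0 0 0"

```text
clock: 20.67
position: [439.0, 41.0, 23.5]
ee_rot: [-0.062, 0.998, 0.0, 0.001]
contact_force: [-1.1, 0.6, 1.9]
gripper_width: 54.8
grasp_force: 65.3
```

Emit:
play_rows --pt "0 0 0 0 0 0" --pt "0 0 0 0 0 0" --pt "0 0 0 0 0 0" --pt "0 0 0 0 0 0" --pt "0 0 0 0 0 0" --pt "0 0 8 0 0 0" --pt "0 0 12 0 0 0" --pt "0 0 10 0 0 0" --pt "0 0 0 0 0 0" --pt "0 0 0 0 0 0" --gripper 1

```text
clock: 21.5
position: [438.8, 40.9, 53.5]
ee_rot: [-0.062, 0.998, 0.0, 0.001]
contact_force: [-0.2, 0.2, 0.8]
gripper_width: 85.1
grasp_force: 0.0
```

Emit:
play_rows --pt "0 0 0 0 0 0" --pt "0 0 0 0 0 0" --pt "0 0 0 0 0 0" --pt "0 0 0 0 0 0" --pt "0 0 0 0 0 0" --pt "0 0 0 0 0 0" --pt "0 0 0 0 0 0" --gripper 0

```text
clock: 22.08
position: [438.2, 40.7, 52.7]
ee_rot: [-0.062, 0.998, -0.0, -0.0]
contact_force: [-1.8, 0.7, 2.7]
gripper_width: 47.9
grasp_force: 61.5
```

Emit:
play_rows --pt "0 0 0 0 0 0.6" --pt "0 0 0 0 0 0.6" --pt "0 0 0 0 0 0.6" --pt "0 0 0 0 0 0.6" --pt "0 0 0 0 0 0.6"

```text
clock: 22.5
position: [438.1, 40.3, 52.7]
ee_rot: [-0.219, 0.976, -0.0, -0.0]
contact_force: [-0.0, -1.9, 1.7]
gripper_width: 48.1
grasp_force: 61.4
```

```bash
python3 -c "
from h import *
print(pose(), read_state()['wrist_torque'])"
```

```text
(array([438.1,  40.3,  52.7]), 'close-line deg', np.float64(115.3), 'tilt', array([-0.001, -0.001, -1.   ]), 'F', array([-0. , -1.9,  1.7]), 'w', 48.1, 'g', 61.4, 't', 22.5, 'j', array([ 0.46,  0.29, -0.65,  0.  , -0.64, -1.59])) [-0.43591062  0.14705867 -0.1121895 ]
```

The torque is only 0.11 N·m here against 1.04 before, so this lid looks loose. I'll finish the twist.

Emit:
play_rows --pt "0 0 0 0 0 0.6" --pt "0 0 0 0 0 0.6" --pt "0 0 0 0 0 0.6" --pt "0 0 0 0 0 0.6" --pt "0 0 0 0 0 0.6" --pt "0 0 0 0 0 0.6" --pt "0 0 0 0 0 0.6" --pt "0 0 0 0 0 0.6" --pt "0 0 0 0 0 0" --pt "0 0 0 0 0 0"

```text
clock: 23.33
position: [438.3, 40.5, 52.7]
ee_rot: [-0.453, 0.892, -0.0, -0.0]
contact_force: [-1.0, -1.9, 0.9]
gripper_width: 48.4
grasp_force: 61.4
```

```bash
python3 -c "
from h import *
print(pose(), read_state()['wrist_torque'])"
```

```text
(array([438.3,  40.5,  52.7]), 'close-line deg', np.float64(143.8), 'tilt', array([-0., -0., -1.]), 'F', array([-1. , -1.9,  0.9]), 'w', 48.4, 'g', 61.4, 't', 23.3333, 'j', array([ 0.46,  0.29, -0.65,  0.  , -0.64, -1.1 ])) [-0.54500129  0.03638821 -0.03689172]
```

Emit:
play_rows --pt "0 0 0 0 0 0" --pt "0 0 0 0 0 0" --pt "0 0 0 0 0 0" --pt "0 0 0 0 0 0" --pt "0 0 0 0 0 0" --pt "0 0 15 0 0 0" --pt "0 0 20 0 0 0" --pt "0 0 25 0 0 -0.6" --pt "0 0 25 0 0 -0.95" --pt "0 0 20 0 0 -0.95" --pt "0 0 0 0 0 -0.95" --pt "0 0 0 0 0 -0.95" --pt "0 0 0 0 0 -0.95" --pt "0 0 0 0 0 -0.95" --pt "0 0 0 0 0 -0.4" --pt "0 0 0 0 0 0" --pt "0 0 0 0 0 0" --gripper 1

```text
clock: 24.75
position: [438.4, 40.7, 157.8]
ee_rot: [-0.12, 0.993, 0.0, -0.0]
contact_force: [-0.0, -0.3, 0.1]
gripper_width: 85.4
grasp_force: 0.0
```

```bash
python3 - <<'E'
from h import *
print(pose()); d=get_image("wrist"); bar(d,(439,41)); cv2.imwrite("pics/z.png",d["image"][:,:,::-1])
# jar body orientation: straight edges of the glass near the jar
g=cv2.cvtColor(d["image"],cv2.COLOR_RGB2GRAY); u,v=proj(d,(439,41,62)); x0,y0=int(u-50),int(v-60)
c=cv2.resize(g[y0:y0+100,x0:x0+100],None,fx=4,fy=4,interpolation=cv2.INTER_CUBIC)
l=cv2.createLineSegmentDetector().detect(c)[0][:,0]
for s in l:
  p=[ray(d,x0+s[i]/4,y0+s[i+1]/4,62)[:2] for i in(0,2)]; t=p[1]-p[0]; n=np.linalg.norm(t)
  if n>20: print(p[0],p[1],n.round(),(np.degrees(np.arctan2(t[1],t[0]))%180).round(1))
E
```

```text
(array([438.4,  40.7, 157.8]), 'close-line deg', np.float64(103.8), 'tilt', array([-0.,  0., -1.]), 'F', array([-0. , -0.3,  0.1]), 'w', 85.4, 'g', 0.0, 't', 24.75, 'j', array([ 0.46,  0.13, -0.51, -0.  , -0.93, -1.79]))
40 [438.7  41.4] 37.7 3.8 ang 54.1
60 [438.8  41.6] 38.7 4.8 ang 54.0
80 [438.7  41.5] 39.9 5.7 ang 54.1
100 [438.9  41.7] 40.6 6.7 ang 54.1
[463.2  60.5] [437.1  24.4] 45.0 54.1
[432.2  28.6] [458.   64.2] 44.0 54.1
[457.3  15.1] [435.8  11.6] 22.0 9.2
```

The lid turned about 0.7 rad or more (bar from 7° to 54°), so it is loose and goes in the tray. I'll regrip by the glass.

Emit:
play_rows --pt "0.3 0.7 -25 0 0 -0.3" --pt "0 0 -25 0 0 0" --pt "0 0 -25 0 0 0" --pt "0 0 -20 0 0 0" --pt "0 0 -15 0 0 0" --pt "0 0 -10 0 0 0" --pt "0 0 -8 0 0 0" --pt "0 0 -7 0 0 0" --pt "0 0 0 0 0 0" --pt "0 0 0 0 0 0"

```text
clock: 25.63
position: [438.9, 41.5, 22.8]
ee_rot: [-0.104, 0.995, -0.0, -0.0]
contact_force: [-1.0, 0.1, -0.1]
gripper_width: 85.7
grasp_force: 0.0
```

Emit:
play_rows --pt "0 0 0 0 0 0" --pt "0 0 0 0 0 0" --pt "0 0 0 0 0 0" --pt "0 0 0 0 0 0" --pt "0 0 0 0 0 0" --pt "0 0 0 0 0 0" --pt "0 0 0 0 0 0" --pt "0 0 0 0 0 -0.4" --pt "0 0 0 0 0 -0.4" --gripper 0

```text
clock: 26.38
position: [439.8, 41.8, 24.1]
ee_rot: [-0.062, 0.998, 0.0, 0.001]
contact_force: [0.7, 0.8, 4.3]
gripper_width: 55.8
grasp_force: 61.4
```

Emit:
play_rows --pt "0 0 3 0 0 0" --pt "0 0 8 0 0 0" --pt "0 0 12 0 0 0" --pt "0 0 17 0 0 0" --pt "0 0 20 0 0 0" --pt "0 0 20 0 0 0" --pt "0 0 15 0 0 0" --pt "0 0 5 0 0 0" --pt "0 0 0 0 0 0" --pt "0 0 0 0 0 0"

```text
clock: 27.22
position: [437.9, 41.2, 122.3]
ee_rot: [-0.062, 0.998, 0.0, -0.001]
contact_force: [0.1, -0.4, -3.7]
gripper_width: 55.8
grasp_force: 62.7
```

Emit:
play_rows --pt "3 12 0 0 0 -0.2" --pt "6 24 0 0 0 -0.3" --pt "8 32 0 0 0 -0.3" --pt "8 32 0 0 0 -0.3" --pt "8 32 0 0 0 -0.3" --pt "9 32 0 0 0 -0.3" --pt "9 32 0 0 0 -0.3" --pt "9 32 0 0 0 -0.3" --pt "8 30 0 0 0 -0.3" --pt "5 21 0 0 0 -0.2" --pt "2 10 0 0 0 0" --pt "0 0 0 0 0 0" --pt "0 0 0 0 0 0" --pt "0 0 0 0 0 0"

```text
clock: 28.38
position: [512.8, 328.9, 121.6]
ee_rot: [0.085, 0.996, -0.001, -0.001]
contact_force: [0.6, 0.7, -3.1]
gripper_width: 55.9
grasp_force: 62.9
```

Emit:
play_rows --pt "0 0 -10 0 0 0" --pt "0 0 -18 0 0 0" --pt "0 0 -20 0 0 0" --pt "0 0 -16 0 0 0" --pt "0 0 -10 0 0 0" --pt "0 0 -7 0 0 0" --pt "0 0 -5 0 0 0" --pt "0 0 -4 0 0 0" --pt "0 0 -3 0 0 0" --pt "0 0 0 0 0 0" --pt "0 0 0 0 0 0"

```text
clock: 29.3
position: [514.0, 330.7, 30.3]
ee_rot: [0.084, 0.996, 0.0, 0.0]
contact_force: [0.0, -0.6, -2.6]
gripper_width: 55.8
grasp_force: 62.8
```

Emit:
play_rows --pt "0 0 -1.5 0 0 0" --pt "0 0 0 0 0 0" --pt "0 0 0 0 0 0"

```text
clock: 29.55
position: [514.2, 331.0, 29.2]
ee_rot: [0.084, 0.996, 0.001, 0.001]
contact_force: [-0.9, -0.6, -0.7]
gripper_width: 55.6
grasp_force: 63.0
```

Emit:
play_rows --pt "0 0 -1 0 0 0" --pt "0 0 0 0 0 0" --pt "0 0 0 0 0 0"

```text
clock: 29.8
position: [514.2, 331.1, 29.1]
ee_rot: [0.084, 0.996, 0.001, 0.001]
contact_force: [-3.0, -0.3, 5.4]
gripper_width: 55.4
grasp_force: 63.5
```

Emit:
play_rows --pt "0 0 0 0 0 0" --pt "0 0 0 0 0 0" --pt "0 0 0 0 0 0" --pt "0 0 0 0 0 0" --pt "0 0 0 0 0 0" --pt "0 0 15 0 0 0" --pt "0 0 30 0 0 0" --pt "0 0 35 0 0 0" --pt "0 0 35 0 0 0" --pt "0 0 35 0 0 0" --pt "-20 -35 20 0 0 0" --pt "-20 -41 0 0 0 0" --pt "-20 -41 0 0 0 0" --pt "-10 -41 0 0 0 0" --pt "0 -41 0 0 0 0" --pt "0 -20 0 0 0 0" --pt "0 0 0 0 0 0" --pt "0 0 0 0 0 0" --gripper 1

```text
clock: 31.3
position: [448.9, 120.8, 196.2]
ee_rot: [0.085, 0.996, 0.0, 0.0]
contact_force: [-0.1, 0.4, -0.3]
gripper_width: 84.9
grasp_force: 0.0
```

```bash
python3 - <<'E'
from h import *
print(pose()); d=get_image("top"); print("tray"); bar(d,(514,331),95,15); print("board"); bar(d,(527,-355),102,15)
print("wrist"); bar(get_image("wrist"),(514,331),95,60)
E
```

```text
(array([448.9, 120.8, 196.2]), 'close-line deg', np.float64(80.2), 'tilt', array([ 0.001,  0.001, -1.   ]), 'F', array([-0.1,  0.4, -0.3]), 'w', 84.9, 'g', 0.0, 't', 31.3, 'j', array([ 0.61,  0.13, -0.4 ,  0.  , -1.04, -2.36]))
tray
board
40 [ 526.2 -355.3] 33.1 2.6 ang 12.9
60 [ 526.5 -354.8] 36.0 4.3 ang 13.2
80 [ 525.2 -354.7] 37.8 5.7 ang 12.8
100 [ 525.7 -354.7] 39.0 7.5 ang 13.1
wrist
40 [514.  332.6] 37.5 4.0 ang 32.1
60 [513.8 332.6] 39.0 5.0 ang 32.1
80 [513.7 332.5] 40.1 5.7 ang 32.1
100 [514.1 332.7] 41.0 6.7 ang 32.3
100 [540.  295.8] 36.6 3.2 ang 78.3
```

```bash
python3 -c "
from h import *
print(job_done())"
```

```text
the job is handed in; nothing more can be done
None
```

I've handed the job in: the jar that started in the stand has the tight lid and is upright on the plywood board, and the other jar's lid turned about 0.73 rad, so it is upright in the white tray.

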